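Seat a chamber slide in the corner of a slide imager's tray

ROBOT

A 6-joint arm with a two-finger parallel gripper is mounted at the origin on the work surface. World frame = base frame: x ahead of the robot, y to its left, z up, the work surface at z = 0. Lengths are in m, angles in rad, forces in N, time in s.
With the tool pointing down it reaches from about 0.225 to 0.875 m from the base axis. Payload 3.4 kg.
Tool frame: the origin (TCP) lies on the centre line of the jaws, within the pads' length; the fingertips stand 11 mm ahead of it and the grasp point (between the pads) lies 8 mm behind it; z points along the fingers, y is the line along which they close (so a half turn about z gives the same grasp; the last joint's range is limited). The gripper opens to 85 mm and grips with 20 to 120 N. Pads are 22 mm wide; open, the fingers measure 114 mm over their backs; the gripper's body (76 mm by 85 mm) begins 54 mm behind the grasp point. The pads swing forward as they close: fully open they stand 13 mm farther back than shut.
Start: joints at [-1.433, 0.276, 1.505, -0, 1.361, -0.121], TCP at [0.147, -0.556, 0.242] pointing down, gripper open.
Joint ranges: [-2.89, 2.89], [-0.75, 2.08], [0.22, 2.7], [-1.18, 4.32], [0.11, 2.71], [-2.7, 2.7]. Speed limits (rad/s): [2.57, 2.57, 3.14, 3.14, 3.14, 3.14].

INTERFACE

Orientations are given as a unit quaternion [w, x, y, z].
In Python, from rig import manip, eyes, job gives the robot as it stands.
- The arm moves only by the tool drive_tool, never from a script. Its argument "rows" is a list of rows, each a list of 3 entries, a list of its own where there are three numbers: the turn, a rotation vector about the world's x, y, z in rad, then the shift along the world's x, y, z in cm, then the finger opening in cm, from 0 to 8.54. A call has 1 to 8 rows; each row shifts and turns the commanded pose from where the row before left it; what a row does not reach is not made up. A row lasts 1/8 s, in which the tool goes at most 62.5 mm and 10.7 degrees, less where a joint would pass 70% of its speed; a pose out of reach is approached as far as the arm can. A call is refused whole if a number of a shift passes 6.25 or a number of a turn 0.188, either way. A call with a gripper value outside its range is refused whole. The fingers move at their own pace and stop on an object; "force" is the grip in N (left out, the last holds). Time passes only in rows, so rows that do not move let the fingers close. It gives the time, the measured TCP pose, the force, the opening and the grip force at its end, in the units of the state.
- manip.get_state(): the state, without advancing time (a new reading comes with each control period).
- eyes.get_image(name): name is "scene" or "top" or "wrist"; returns the picture (480x640x3 uint8, red, green, blue); there is no depth.
- eyes.get_calibration(name): a dict with "camera_matrix" (3x3 intrinsics, pixels), "view" (4x4, takes a point from world to camera coordinates). Camera axes: x right, y up, looking along -z (the intrinsics and any distortion apply to the point x, -y, -z); pixel columns grow to the right and rows downward; lengths in m; the calibration is good to about 2 mm. A picture is of the moment at which its call begins: read the wrist's pose just before it. get_calibration takes no time and is no camera call; for the wrist camera it gives the pose at the moment of the call.
- job.sign_off(): hands the job in; it is judged then, once.
The state is a dict: "clock": time; "qpos": joint angles; "qd": joint speeds; "effort": joint torques, N m; "position": TCP position; "ee_rot": TCP orientation; "contact_force": force on the tool from outside, world axes, zero at the start; "moment": the same for the moment, N m; "width": finger opening in m; "gripper_force": force on a finger pad.
Only numpy, scipy, OpenCV 4.12 (cv2) and the standard library are available. Lean on these libraries where they do the work, as an engineer would, in place of code of your own. Each camera call takes 0.05 s, during which the arm holds its last target. There are 200 camera calls.

TASK

The white lidded chamber slide lies loose and askew on the slide imager's loading tray. With the fingertips only, push it flat against the tray's long rail, then slide it along the rail into the corner pocket until its end is fully home against the end stop and its whole side lies along the rail. Do not pick it up or tip it, and leave the bottle, blue cap, marker and tube rack where they are.

Things in the scene. Friction and masses are not known exactly. Their poses are not given: they have to be found in the camera images.
- slide: White 8-well chamber slide with clear lid, one solid piece, about 40 g, loose on the tray, up to 0.4 rad askew. Foot 26 mm wide (own x), 76 mm long (own y), 5 mm high; wells and lid above it 24 x 76 mm, centred, top 16 mm above the tray. Origin: centre of its underside; z up. Either end may lead. It slides under a fraction of a newton.
- corner (a point): Point on the tray's top where the slide's origin lies when fully home in the corner pocket; the slide's y is then along this y. Axes turn with the fixed imager: x across the tray to the long rail, y along the rail away from the machine, z up. Tray top 40 mm above the bench. The end stop's face is at y = -38 mm here (10 mm thick, 6 mm high). The slide starts at x -38 to -18, y 45 to 95 mm here.
- rail (a point): Middle of the long rail's inner face, at tray height; axes as corner. The rail is an aluminium bar, 10 mm wide, 6 mm high, 205 mm long. Its inner face is at x = +13 mm in corner's frame, from y = -48 to +157 mm there.
- cheek (a point): Middle of the inner face of the pocket's short cheek, at tray height; axes as corner. The cheek, 8 mm thick, 6 mm high, 22 mm long from the end stop, faces the rail 28 mm from it (x = -15 mm in corner's frame, y = -38 to -16 mm), then flares out to x = -21 mm at y = -5 mm: stop, rail and cheek form the pocket, open above and towards +y.
- tray_end (a point): Middle of the tray's free end edge, on its top; axes as corner (in corner's frame x = -37, y = +162 mm). The tray is a bare dark plate, 120 mm wide, 235 mm long, from the machine's front face (y = -73 mm in corner's frame) to here. The machine, white with a red top, is 256 mm wide, centred on the tray, 173 mm high above the bench, 275 mm deep, fixed.
- bottle: Bystander: small reagent bottle with a blue screw cap, 46 mm in diameter, 80 mm tall, standing on the bench on the robot's side of the tray. Origin: centre of its base.
- cap: Bystander: loose blue screw cap, 38 mm in diameter, 16 mm tall, open side up on the bench on the robot's side of the tray. Origin: centre of its base.
- marker: Bystander: marker pen with a red cap, 130 mm long (own y), 13 mm thick, lying on the bench beyond the tray's rail. Origin: below its middle, at bench height.
- rack: Bystander: white tube rack, 150 x 55 mm (own x, y), 28 mm high, with clear tubes up to 80 mm high, standing on the bench beyond the tray's free end. Origin: centre of its underside.
Not all that is in view belongs to the job. Leave any red look-alike of the slide alone.

How it is judged:
On the way:
1. the slide lies flat against the long rail (within 2.5 mm and 0.06 rad) while still outside the pocket, at least 20 mm short of home (x of slide in the frame of corner above -0.0025 m and angle between the y axis of slide and the y axis of corner, either way round below 0.06 rad and y of slide in the frame of corner above 0.02 m and z of slide in the frame of corner below 0.004 m), for 0.1 s.
At the end, for the whole second after the job is handed in: The chamber slide lies flat and still in the corner pocket: within 2.5 mm of touching both the rail and the end stop, parallel to the rail within 0.04 rad (x of slide in the frame of corner between -0.0025 and 0.0025 m and y of slide in the frame of corner between -0.0025 and 0.0025 m and z of slide in the frame of corner below 0.003 m and angle between the y axis of slide and the y axis of corner, either way round below 0.04 rad and angle between slide's own z axis and vertical below 0.05 rad and linear speed of slide below 0.01 m/s).
It fails at once if the slide is lifted more than 6 mm off the tray or tipped by more than 0.2 rad (z of slide in the frame of corner above 0.006 m or angle between slide's own z axis and vertical above 0.2 rad).
It fails at once if the slide is pushed with the arm or the gripper's body instead of the fingers (contact force between the arm and slide above 1 N).
It fails at once if the bottle, cap, marker or rack is moved by more than 15 mm (distance of any of bottle, cap, marker, rack from where it was at the start of the episode above 0.015 m).
It fails at once if the bottle is knocked over (angle between bottle's own z axis and vertical above 0.3 rad).
It also fails if it takes over 48 s, if anything falls off the work surface, if the arm or the gripper's body presses on something with over 40 N, if the wrist force passes 120 N, or if a joint passes its speed limit or range.

## Working session

There is one attempt and no reset: what is moved stays moved. The work goes in short steps, Python scripts to look and compute and a tool call to move; the robot and the scene stay as the last step left them, time stands still between calls to the robot, and variables do not carry over. Pictures are saved under pics/ and viewed, at most 10 in all, crops included, and the job is handed in when it is done.

Besides the shell and the picture viewer there is one more tool, called as name(argument=value, ...), one argument or row to a line, values as JSON. drive_tool: Moves the arm, as the interface text tells. Its arguments: {"type":"object","properties":{"rows":{"type":"array"},"force":{"type":"number"}},"required":["rows"]}

```bash
mkdir -p pics
cat > h.py <<'E'
import numpy as np,cv2
from rig import manip,eyes,job
def snap(n,f):
    im=eyes.get_image(n); cv2.imwrite('pics/'+f,im[:,:,::-1]); return im
def ray(n,uv,z,c=None):
    c=c or eyes.get_calibration(n);K=np.array(c['camera_matrix']);V=np.array(c['view'])
    d=np.linalg.inv(K)@[uv[0],uv[1],1]; d=V[:3,:3].T@(d*[1,-1,-1]); o=-V[:3,:3].T@V[:3,3]
    return o+d*(z-o[2])/d[2]
def proj(n,p):
    c=eyes.get_calibration(n);K=np.array(c['camera_matrix']);V=np.array(c['view'])
    q=V[:3,:3]@p+V[:3,3]; q=K@(q*[1,-1,-1]); return q[:2]/q[2]
E
python3 - <<'E'
from h import *
snap('top','t1.png');snap('scene','s1.png')
for n in('top','scene'):
    c=eyes.get_calibration(n);print({k:(np.round(v,3).tolist() if k!='x' else v) for k,v in c.items()})
print(manip.get_state())
E
```

```text
{'camera_matrix': [[544.799, 0.0, 315.645], [0.0, 544.799, 240.108], [0.0, 0.0, 1.0]], 'view': [[-0.075, -0.997, -0.004, 0.101], [0.972, -0.075, 0.222, -0.597], [-0.221, 0.012, 0.975, -0.876], [0.0, 0.0, 0.0, 1.0]]}
{'camera_matrix': [[439.052, 0.0, 320.716], [0.0, 439.052, 233.074], [0.0, 0.0, 1.0]], 'view': [[-0.836, 0.549, 0.008, 0.466], [-0.42, -0.65, 0.634, 0.241], [0.353, 0.526, 0.774, -0.983], [0.0, 0.0, 0.0, 1.0]]}
{'clock': 0.1, 'qpos': array([-1.43299164e+00,  2.76536524e-01,  1.50604868e+00, -3.00624843e-05,
        1.36071507e+00, -1.21001921e-01]), 'qd': array([-4.42706030e-05, -2.19673905e-03, -3.13374754e-03, -3.93139121e-04,
       -1.97532732e-03,  5.42531018e-04]), 'effort': array([ 1.22693469e-03, -4.17702591e+01, -2.46404707e+01, -1.15621915e-04,
        5.83918692e-03,  7.54261464e-06]), 'position': array([ 0.14707535, -0.55537636,  0.24150669]), 'ee_rot': array([-8.53655048e-04,  9.91638302e-01,  1.29045530e-01, -2.18706518e-05]), 'contact_force': array([-0.08600417, -0.10075853,  0.37786043]), 'moment': array([ 0.01165411, -0.03343991,  0.00365795]), 'gripper_force': 0.0, 'width': 0.0853882775884405}
```

View pics/t1.png

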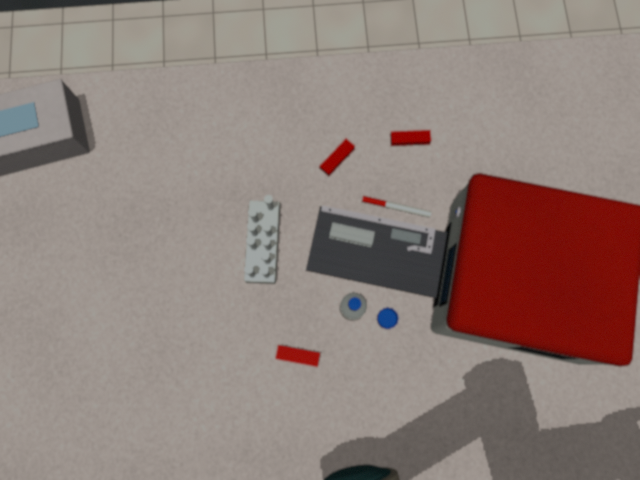

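View pics/s1.png

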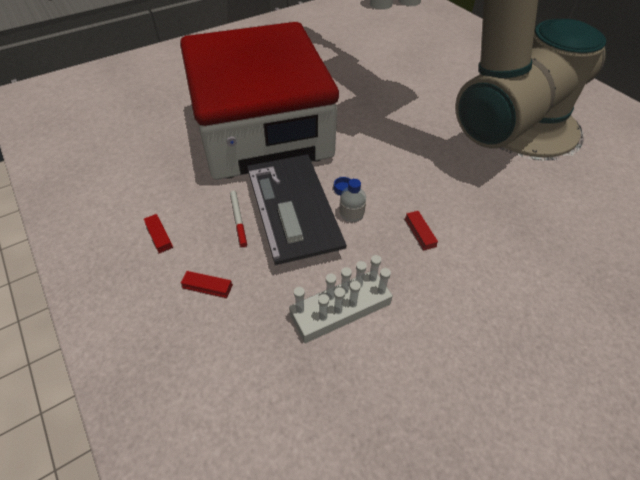

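The white slide is at (352,235) in the top view. The red look-alikes at (338,157), (410,138) and (298,355) are not the target because they are red and off the tray. The grey patch at (406,236) lies in the pocket, so I'll confirm what it is in an enlarged crop.

Run:
```python
import cv2
im=cv2.imread('pics/t1.png')[195:305,300:460]
cv2.imwrite('pics/t1c.png',cv2.resize(im,None,fx=5,fy=5,interpolation=cv2.INTER_CUBIC))
```

```text
(no output)
```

View pics/t1c.png

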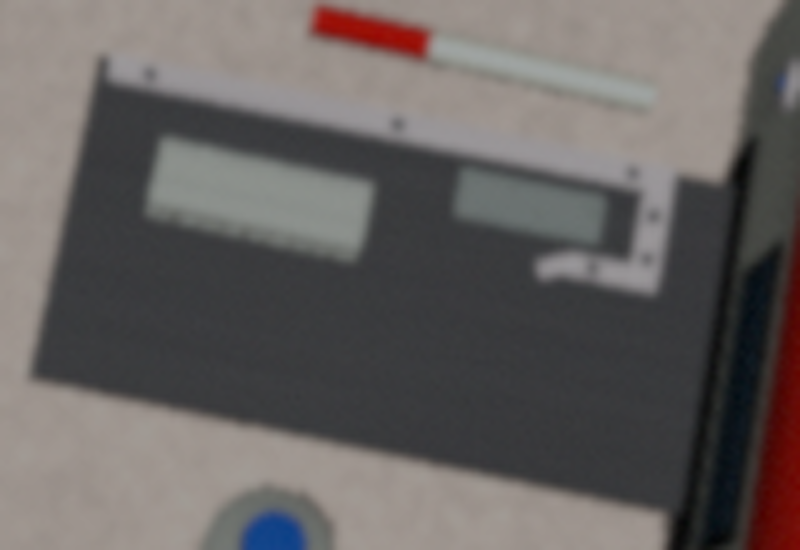

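```bash
cat > fit.py <<'E'
from h import *
from scipy.optimize import least_squares
def fit(n,pts,x0):
    def T(p,q): c,s=np.cos(p[2]),np.sin(p[2]); q=np.array(q)/1000; return np.array([p[0]+c*q[0]-s*q[1],p[1]+s*q[0]+c*q[1],.04+q[2]])
    f=lambda p:np.concatenate([proj(n,T(p,q))-uv for q,uv in pts])
    r=least_squares(f,x0); return r.x,r.fun.reshape(-1,2)
E
python3 - <<'E'
from fit import *
g=lambda a,b:np.array([(a+.5)/5-.5+300,(b+.5)/5-.5+195])
tp=[((-97,162,0),g(35,378)),((23,162,0),g(98,60)),((13,157,6),g(107,82)),((13,-38,6),g(638,190)),((23,-48,6),g(677,178)),((-23,-48,6),g(657,296)),((-97,-73,0),g(668,510))]
a=ray('top',g(638,190),.046);b=ray('top',g(107,82),.046);print(a,b,np.linalg.norm(a-b))
d=b-a;yaw=np.arctan2(-d[0],d[1])
p,r=fit('top',tp,[a[0],a[1],yaw]);print('corner',p,np.round(r,1).tolist())
# slide
sp=[((12,38,16),g(160,137)),((12,-38,16),g(376,180)),((-13,-38,0),g(357,264)),((-13,38,0),g(146,218))]
q,r=fit('top',sp,[p[0],p[1]+.07,p[2]]);print('slide',q,np.round(r,1).tolist())
c,s=np.cos(p[2]),np.sin(p[2]);R=np.array([[c,-s],[s,c]])
print('rel',R.T@(q[:2]-p[:2])*1000,q[2]-p[2]);print('ax',R[:,0],'ay',R[:,1])
for nm,uv,z in(('bottle',(353,303),.08),('cap',(388,318),.016),('mk',(363,200),.01),('mk2',(431,213),.01)):print(nm,R.T@(ray('top',uv,z)[:2]-p[:2])*1000)
for nm,uv in(('slc',(290,222)),):print(ray('scene',uv,.05))
print(proj('scene',np.r_[q[:2],.056]),proj('scene',np.r_[p[:2],.04]))
E
```

```text
[ 0.60587771 -0.14336379  0.046     ] [0.66000398 0.04148156 0.046     ] 0.1926070057453018
corner [ 0.60314488 -0.10445379 -0.29045408] [[-2.0, -0.3], [-0.2, -0.7], [-0.4, -0.3], [0.8, 0.6], [-0.5, -1.2], [-0.9, -0.0], [3.3, 1.7]]
slide [ 0.61255516 -0.00908869 -0.28665908] [[0.4, 0.4], [-0.4, 0.6], [-0.2, -0.7], [0.2, -0.2]]
rel [-18.29522953  94.06561207] 0.003795006646844401
ax [ 0.95811393 -0.28638732] ay [0.28638732 0.95811393]
bottle [-140.74062689   68.70446495]
cap [-145.86734984    0.44294211]
mk [60.23936594 85.86958074]
mk2 [ 62.30115741 -42.453419  ]
[ 0.61531718 -0.00586748  0.05      ]
[290.27415259 217.71619315] [268.15088813 188.15275923]
```

The crop shows the white slide with corners at (160,137), (376,180), (357,264) and (146,218). It lies nearly parallel to the rail, with x about -18 and y about 94 mm. The grey patch is just a window in the pocket. I'll swing the arm over, keeping clear of the machine.

drive_tool(
  rows=[
    [[0, 0, -0.07], [2, 6, 0], 4],
    [[0, 0, -0.07], [2, 6, 0], 4],
    [[0, 0, -0.07], [2, 6, 0], 4],
    [[0, 0, -0.07], [2, 6, 0], 4],
    [[0, 0, -0.07], [2, 6, 0], 4],
    [[0, 0, -0.07], [2, 6, 0], 4],
    [[0, 0, -0.07], [2, 6, 0], 4],
    [[0, 0, -0.06], [2, 6, 0], 4],
  ],
  force=20,
)

```text
clock: 1.1
position: [0.3053, -0.0797, 0.2424]
ee_rot: [0.0, 0.989, -0.147, 0.001]
contact_force: [1.5, -0.7, -0.0]
width: 0.0401
gripper_force: 0.0
```

drive_tool(
  rows=[
    [[0, 0, 0], [4.5, 1.3, 0], 4],
    [[0, 0, 0], [4.5, 1.3, 0], 4],
    [[0, 0, 0], [4.5, 1.3, 0], 4],
    [[0, 0, 0], [4.5, 1.3, 0], 4],
    [[0, 0, 0], [4.5, 1.4, 0], 4],
    [[0, 0, 0], [4.0, 1.4, 0], 4],
    [[0, 0, 0], [0, 0, 0], 4],
  ],
)

```text
clock: 1.98
position: [0.5725, -0.0007, 0.241]
ee_rot: [-0.0, 0.99, -0.144, -0.0]
contact_force: [-0.5, 0.0, -0.2]
width: 0.0401
gripper_force: 0.0
```

Run:
```python
from h import *
print(manip.get_state()['position']);snap('wrist','w1.png')
```

```text
[ 0.57251268 -0.00065963  0.24101743]
```

View pics/w1.png

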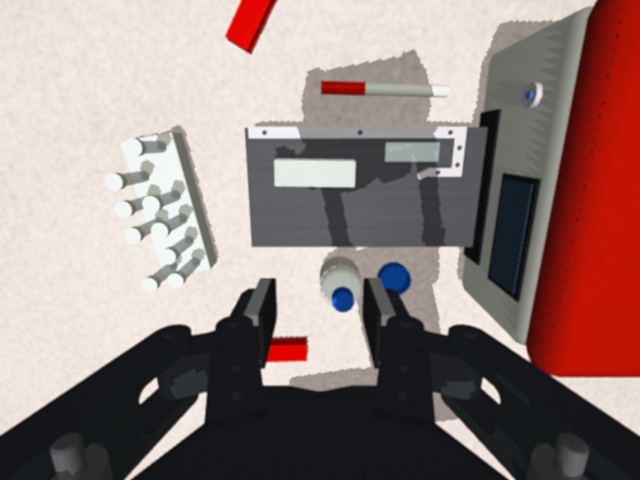

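The wrist view shows the tray spanning (247,128)–(490,245) and the slide at (315,173), with the bottle at (342,280) and the cap at (393,278). I'll enlarge it to refine the poses.

Run:
```python
import cv2
im=cv2.imread('pics/w1.png')[115:255,235:500]
cv2.imwrite('pics/w1c.png',cv2.resize(im,None,fx=3,fy=3,interpolation=cv2.INTER_CUBIC))
```

```text
(no output)
```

View pics/w1c.png

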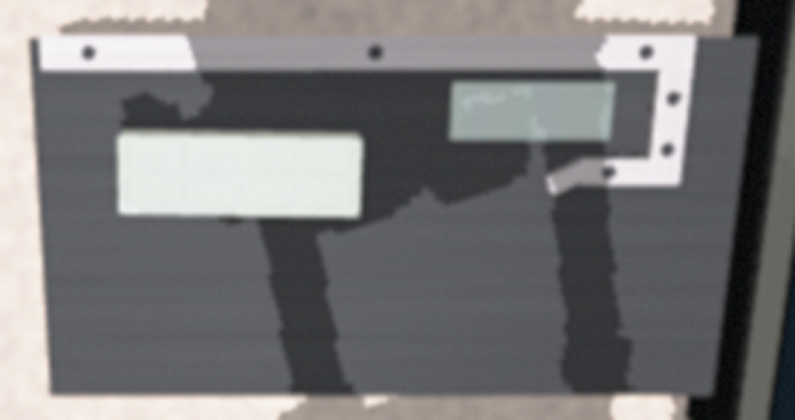

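Run:
```python
from fit import *
g=lambda a,b:np.array([(a+.5)/3-.5+235,(b+.5)/3-.5+115])
n='wrist'
tp=[((-97,162,0),g(51,394)),((23,162,0),g(31,38)),((13,157,6),g(41,70)),((23,157,6),g(39,37)),((13,-38,6),g(657,71)),((23,-48,6),g(696,37)),((-23,-48,6),g(681,186)),((-15,-38,6),g(650,157)),((-97,-73,0),g(713,395)),((23,-73,0),g(758,37))]
p,r=fit(n,tp,[.603,-.104,-.29]);print('corner',p,np.round(r,1).tolist())
sp=[((12,38,16),g(119,135)),((12,-38,16),g(362,135)),((-12,-38,16),g(360,217)),((-12,38,16),g(118,214))]
q,r=fit(n,sp,[.61,-.009,-.29]);print('slide',q,np.round(r,1).tolist())
c,s=np.cos(p[2]),np.sin(p[2]);R=np.array([[c,-s],[s,c]])
print('rel',R.T@(q[:2]-p[:2])*1000,q[2]-p[2]);print('ax',R[:,0],'ay',R[:,1])
st=manip.get_state();print('tcp rel',R.T@(st['position'][:2]-p[:2])*1000)
for nm,uv,z in(('bottle',(343,299),.08),('cap',(394,278),.016)):print(nm,R.T@(ray(n,uv,z)[:2]-p[:2])*1000)
```

```text
corner [ 0.60319517 -0.10415619 -0.29033191] [[-1.1, 1.0], [-1.6, -0.3], [-0.3, -0.1], [-0.3, -0.3], [0.8, -0.5], [-0.3, -0.3], [-1.0, -0.3], [-0.1, 1.0], [1.5, 0.6], [2.5, -0.0]]
slide [ 0.61191893 -0.0085266  -0.29807152] [[-0.5, 0.2], [0.1, 0.8], [-0.2, -0.7], [0.6, -0.3]]
rel [-19.01723821  94.12474041] -0.007739614484207513
ax [ 0.95814891 -0.28627026] ay [0.28627026 0.95814891]
tcp rel [-60.78472965  89.35083466]
bottle [-137.12207013   66.77892099]
cap [-142.40749678    3.04060093]
```

drive_tool(
  rows=[
    [[0, 0, 0], [0.1, 0.5, -4], 4],
    [[0, 0, 0], [0, 0, -5], 4],
    [[0, 0, 0], [0, 0, -5], 4],
    [[0, 0, 0], [0, 0, -3.5], 4],
    [[0, 0, 0], [0, 0, -1.4], 4],
    [[0, 0, 0], [0, 0, 0], 4],
  ],
)

```text
clock: 2.78
position: [0.5704, 0.0032, 0.0532]
ee_rot: [0.0, 0.989, -0.145, -0.001]
contact_force: [-0.3, 0.0, 0.1]
width: 0.04
gripper_force: 0.0
```

```bash
cat >> fit.py <<'E'
P=np.array([.6032,-.1042]);R=np.array([[.95815,.28627],[-.28627,.95815]])
def rel(v):return R.T@(np.array(v)[:2]-P)*1000
E
python3 - <<'E'
from fit import *
s=manip.get_state();print(rel(s['position']),s['position'][2],s['contact_force']);snap('wrist','w2.png')
E
```

```text
[-62.13126811  93.54443926] 0.05323063947323515 [-0.33452895  0.04516775  0.08953268]
```

View pics/w2.png

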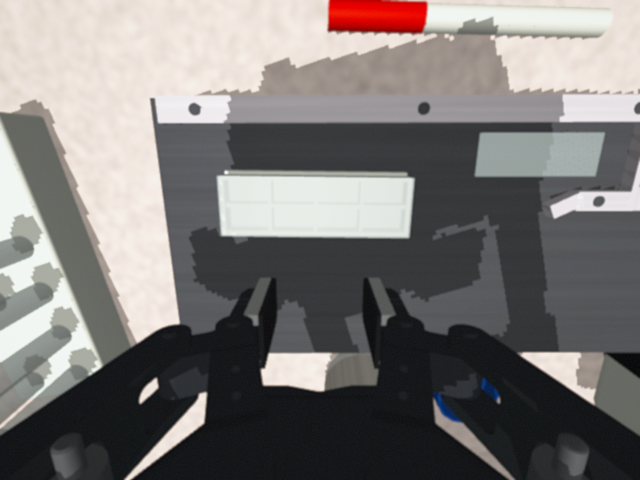

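The wrist view shows the fingertips at (262,310) and (378,310), facing the slide, which spans columns 217–413. Next I'll push it towards the rail.

drive_tool(
  rows=[
    [[0, 0, 0], [0.48, -0.14, 0], 4],
    [[0, 0, 0], [0.48, -0.14, 0], 4],
    [[0, 0, 0], [0.48, -0.15, 0], 4],
    [[0, 0, 0], [0.29, -0.09, 0], 4],
    [[0, 0, 0], [0.29, -0.09, 0], 4],
    [[0, 0, 0], [0.29, -0.08, 0], 4],
    [[0, 0, 0], [0.29, -0.09, 0], 4],
    [[0, 0, 0], [0.29, -0.08, 0], 4],
  ],
)

```text
clock: 3.82
position: [0.6003, -0.0052, 0.0533]
ee_rot: [0.0, 0.989, -0.145, -0.0]
contact_force: [-0.5, 0.3, -0.1]
width: 0.0399
gripper_force: 0.1
```

drive_tool(
  rows=[
    [[0, 0, 0], [0.19, -0.06, 0], 4],
    [[0, 0, 0], [0.19, -0.06, 0], 4],
    [[0, 0, 0], [0.19, -0.05, 0], 4],
    [[0, 0, 0], [0, 0, 0], 4],
  ],
)

```text
clock: 4.32
position: [0.6061, -0.0069, 0.0533]
ee_rot: [0.0, 0.989, -0.145, 0.0]
contact_force: [0.1, -0.4, 0.9]
width: 0.0399
gripper_force: 0.0
```

Run:
```python
from fit import *
s=manip.get_state();print(rel(s['position']),s['position'][2],s['contact_force']);im=snap('wrist','w3.png')
cv2.imwrite('pics/w3c.png',cv2.resize(im[70:330,120:520,::-1],None,fx=2,fy=2,interpolation=cv2.INTER_CUBIC))
```

```text
[-25.1086277   94.05847306] 0.05333851052063063 [ 0.09747939 -0.39850548  0.85295105]
```

View pics/w3c.png

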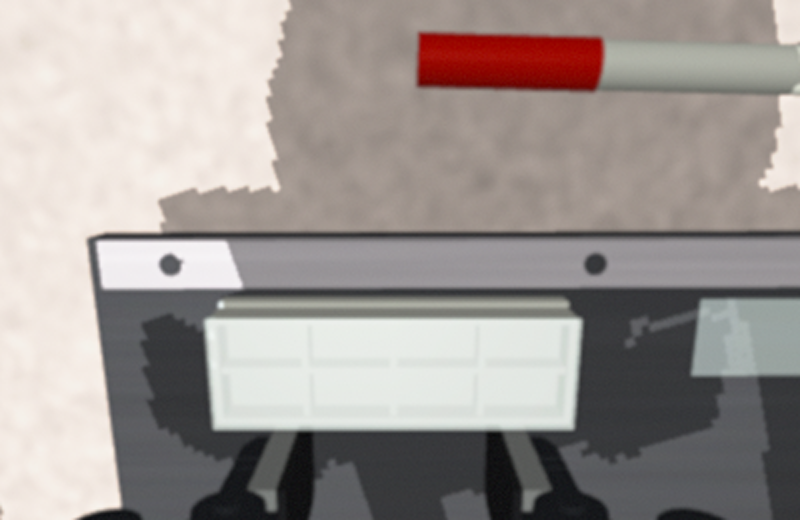

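The slide is in contact with both fingers and parallel to the rail. About 1.5 mm of gap remains: the foot edge is at row 297 and the rail edge at row 290 in the crop. I'll push gently until I feel resistance.

drive_tool(
  rows=[
    [[0, 0, 0], [0.1, -0.03, 0], 4],
    [[0, 0, 0], [0.1, -0.03, 0], 4],
    [[0, 0, 0], [0.05, -0.015, 0], 4],
    [[0, 0, 0], [0, 0, 0], 4],
  ],
)

```text
clock: 4.88
position: [0.6084, -0.0076, 0.0533]
ee_rot: [0.0, 0.989, -0.145, 0.0]
contact_force: [-0.8, -0.4, 0.3]
width: 0.0399
gripper_force: 0.0
```

drive_tool(
  rows=[
    [[0, 0, 0], [0.05, -0.015, 0], 4],
    [[0, 0, 0], [0.05, -0.015, 0], 4],
    [[0, 0, 0], [0, 0, 0], 4],
    [[0, 0, 0], [0, 0, 0], 4],
  ],
)

```text
clock: 5.38
position: [0.6094, -0.0079, 0.0533]
ee_rot: [0.0, 0.989, -0.145, 0.0]
contact_force: [-0.3, 1.5, 0.9]
width: 0.04
gripper_force: 0.0
```

Run:
```python
from fit import *
s=manip.get_state();print(rel(s['position']),s['position'][2],s['contact_force']);im=snap('wrist','w4.png')
cv2.imwrite('pics/w4c.png',cv2.resize(im[120:270,140:440,::-1],None,fx=2.6,fy=2.6,interpolation=cv2.INTER_CUBIC))
```

```text
[-21.62863109  94.04592697] 0.0532994707006854 [-0.30721471  1.50715249  0.94281799]
```

View pics/w4c.png

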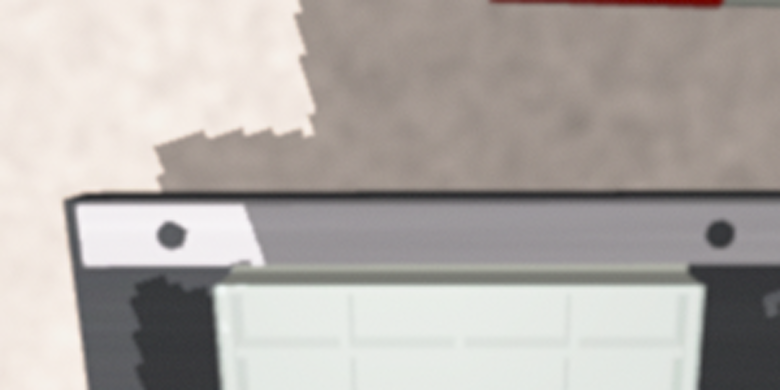

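The slide is now flush: the foot edge meets the rail edge at row 265. I'll back off, lift, and go round to the free end with the fingers shut.

drive_tool(
  rows=[
    [[0, 0, 0], [-0.48, 0.14, 0], 4],
    [[0, 0, 0], [-0.86, 0.26, 0], 4],
    [[0, 0, 0], [0, 0, 4], 3],
    [[0, 0, 0], [1.7, 1.85, 1], 1],
    [[0, 0, 0], [1.7, 1.85, 0], 0],
    [[0, 0, 0], [1.8, 1.85, 0], 0],
    [[0, 0, 0], [0, 0, 0], 0],
    [[0, 0, 0], [0, 0, 0], 0],
  ],
)

```text
clock: 6.42
position: [0.6467, 0.0513, 0.103]
ee_rot: [0.0, 0.989, -0.145, -0.001]
contact_force: [-0.2, 0.2, -0.1]
width: -0.0001
gripper_force: 0.0
```

Run:
```python
from fit import *
s=manip.get_state();print(rel(s['position']),s['position'][2],s['width'],s['contact_force']);im=snap('wrist','w5.png')
cv2.imwrite('pics/w5c.png',im[100:480,100:640,::-1])
```

```text
[ -2.87302147 161.47332752] 0.10298580096748744 -7.109513277194015e-05 [-0.15138167  0.17999937 -0.07390951]
```

View pics/w5c.png

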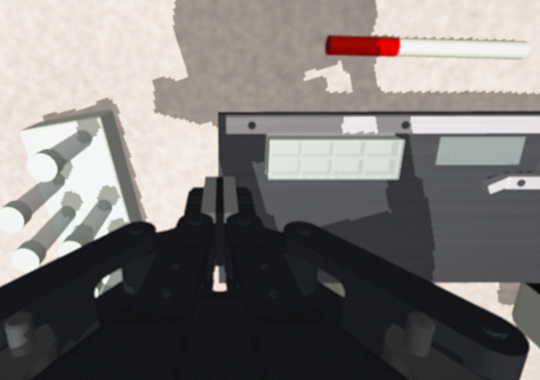

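The slide is still along the rail at (265–405, 137–180) and the shut fingertips are at (220,190), past its end. I'll come down and push along the rail.

drive_tool(
  rows=[
    [[0, 0, 0], [-0.1, -0.5, 0], 0],
    [[0, 0, 0], [0, 0, -2.5], 0],
    [[0, 0, 0], [0, 0, -1.5], 0],
    [[0, 0, 0], [0, 0, -0.85], 0],
    [[0, 0, 0], [0, 0, 0], 0],
  ],
)

```text
clock: 7.1
position: [0.6465, 0.0464, 0.0542]
ee_rot: [0.0, 0.989, -0.145, -0.001]
contact_force: [-0.3, 0.3, 0.9]
width: -0.0003
gripper_force: 0.0
```

Run:
```python
from fit import *
s=manip.get_state();print(rel(s['position']),s['position'][2],s['width'],s['contact_force'])
```

```text
[ -1.60301327 156.74029559] 0.05417782115230469 -0.00028749590378064567 [-0.34738001  0.2857469   0.89251784]
```

drive_tool(
  rows=[
    [[0, 0, 0], [-0.115, -0.383, 0], 0],
    [[0, 0, 0], [-0.115, -0.383, 0], 0],
    [[0, 0, 0], [-0.115, -0.383, 0], 0],
    [[0, 0, 0], [-0.115, -0.383, 0], 0],
    [[0, 0, 0], [-0.115, -0.383, 0], 0],
    [[0, 0, 0], [-0.115, -0.383, 0], 0],
    [[0, 0, 0], [-0.115, -0.383, 0], 0],
    [[0, 0, 0], [-0.115, -0.383, 0], 0],
  ],
)

```text
clock: 8.1
position: [0.6377, 0.0157, 0.0548]
ee_rot: [0.0, 0.989, -0.145, -0.0]
contact_force: [-0.6, 0.4, -0.1]
width: 0.0
gripper_force: 0.1
```

drive_tool(
  rows=[
    [[0, 0, 0], [-0.115, -0.383, 0], 0],
    [[0, 0, 0], [-0.115, -0.383, 0], 0],
    [[0, 0, 0], [-0.115, -0.383, 0], 0],
    [[0, 0, 0], [-0.115, -0.383, 0], 0],
    [[0, 0, 0], [-0.115, -0.383, 0], 0],
    [[0, 0, 0], [-0.115, -0.383, 0], 0],
    [[0, 0, 0], [-0.115, -0.383, 0], 0],
    [[0, 0, 0], [-0.115, -0.383, 0], 0],
  ],
)

```text
clock: 9.1
position: [0.6285, -0.0149, 0.0548]
ee_rot: [0.0, 0.989, -0.145, -0.0]
contact_force: [1.4, -0.3, -0.5]
width: -0.0001
gripper_force: 0.1
```

Run:
```python
from fit import *
s=manip.get_state();print(rel(s['position']),s['position'][2],s['contact_force']);im=snap('wrist','w6.png')
cv2.imwrite('pics/w6c.png',im[60:400,200:640,::-1])
```

```text
[-1.32647344 92.78124557] 0.05483347080042979 [ 1.43994081 -0.28659961 -0.52697487]
```

View pics/w6c.png

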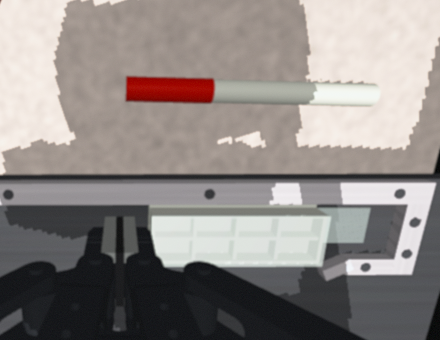

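The slide is still flush to the rail, its leading end at (325,240) just at the cheek's flare, with the stop face at about column 393. It's clear of the cheek, so I'll keep pushing and slow down.

drive_tool(
  rows=[
    [[0, 0, 0], [-0.115, -0.383, 0], 0],
    [[0, 0, 0], [-0.115, -0.383, 0], 0],
    [[0, 0, 0], [-0.115, -0.383, 0], 0],
    [[0, 0, 0], [-0.115, -0.383, 0], 0],
    [[0, 0, 0], [-0.086, -0.288, 0], 0],
    [[0, 0, 0], [-0.057, -0.192, 0], 0],
    [[0, 0, 0], [-0.057, -0.192, 0], 0],
    [[0, 0, 0], [0, 0, 0], 0],
  ],
)

```text
clock: 10.15
position: [0.6219, -0.0368, 0.0548]
ee_rot: [0.0, 0.989, -0.145, -0.0]
contact_force: [0.8, -0.0, -0.2]
width: 0.0001
gripper_force: 0.0
```

```bash
cat > look.py <<'E'
from fit import *
import sys
s=manip.get_state();print(rel(s['position']),s['position'][2],s['contact_force'])
im=snap('wrist',sys.argv[1]+'.png')
# bright profile along slide's lid-top axis line (x=0,z=16) and rectify lid-top plane
for x,z in((0,16),(5,16),(-3,6)):
    ys=np.arange(-60,90,2);v=[]
    for y in ys:
        w=R@np.array([x,y])/1000+P;u=proj('wrist',np.r_[w,.04+z/1000]);u=np.round(u).astype(int)
        v.append(int(im[u[1],u[0]].mean()) if 0<=u[0]<640 and 0<=u[1]<480 else -1)
    print(x,z,list(zip(ys.tolist(),v)))
E
python3 look.py w7
```

```text
[-1.34274783 69.92367578] 0.05482993930380315 [ 0.76225631 -0.04734357 -0.20085344]
0 16 [(-60, 12), (-58, 12), (-56, 13), (-54, 23), (-52, 87), (-50, 84), (-48, 84), (-46, 86), (-44, 88), (-42, 85), (-40, 85), (-38, 174), (-36, 232), (-34, 231), (-32, 233), (-30, 235), (-28, 108), (-26, 98), (-24, 89), (-22, 77), (-20, 52), (-18, 191), (-16, 219), (-14, 204), (-12, 205), (-10, 222), (-8, 223), (-6, 223), (-4, 222), (-2, 223), (0, 223), (2, 224), (4, 206), (6, 220), (8, 224), (10, 223), (12, 224), (14, 225), (16, 224), (18, 224), (20, 225), (22, 208), (24, 225), (26, 225), (28, 225), (30, 225), (32, 226), (34, 226), (36, 226), (38, 226), (40, 213), (42, 226), (44, 226), (46, 227), (48, 227), (50, 227), (52, 227), (54, 227), (56, 95), (58, 26), (60, 23), (62, 25), (64, 88), (66, 88), (68, 85), (70, 19), (72, 37), (74, 90), (76, 90), (78, 82), (80, 28), (82, 24), (84, 21), (86, 84), (88, 95)]
5 16 [(-60, 14), (-58, 13), (-56, 13), (-54, 17), (-52, 88), (-50, 88), (-48, 88), (-46, 88), (-44, 88), (-42, 87), (-40, 88), (-38, 201), (-36, 233), (-34, 230), (-32, 231), (-30, 234), (-28, 103
[... 749 characters left out ...]
, 231), (-38, 234), (-36, 174), (-34, 92), (-32, 94), (-30, 90), (-28, 58), (-26, 112), (-24, 207), (-22, 212), (-20, 206), (-18, 207), (-16, 223), (-14, 222), (-12, 223), (-10, 223), (-8, 224), (-6, 224), (-4, 223), (-2, 209), (0, 207), (2, 224), (4, 224), (6, 224), (8, 224), (10, 224), (12, 224), (14, 224), (16, 224), (18, 207), (20, 224), (22, 224), (24, 224), (26, 225), (28, 226), (30, 226), (32, 226), (34, 226), (36, 226), (38, 222), (40, 226), (42, 227), (44, 226), (46, 226), (48, 227), (50, 227), (52, 228), (54, 230), (56, 37), (58, 31), (60, 29), (62, 38), (64, 90), (66, 89), (68, 87), (70, 22), (72, 38), (74, 87), (76, 88), (78, 86), (80, 33), (82, 32), (84, 33), (86, 60), (88, 96)]
```

The slide spans y -19 to 57, so its centre is at 19 mm and 19 mm remain. The stop should be felt at TCP y of about 51.

drive_tool(
  rows=[
    [[0, 0, 0], [-0.086, -0.288, 0], 0],
    [[0, 0, 0], [-0.086, -0.288, 0], 0],
    [[0, 0, 0], [-0.086, -0.288, 0], 0],
    [[0, 0, 0], [-0.086, -0.288, 0], 0],
    [[0, 0, 0], [-0.057, -0.192, 0], 0],
    [[0, 0, 0], [-0.057, -0.192, 0], 0],
    [[0, 0, 0], [-0.029, -0.096, 0], 0],
    [[0, 0, 0], [0, 0, 0], 0],
  ],
)

```text
clock: 11.2
position: [0.6171, -0.0531, 0.0549]
ee_rot: [0.0, 0.989, -0.145, 0.0]
contact_force: [-0.4, 0.5, 0.4]
width: -0.0001
gripper_force: 0.0
```

drive_tool(
  rows=[
    [[0, 0, 0], [-0.029, -0.096, 0], 0],
    [[0, 0, 0], [-0.014, -0.048, 0], 0],
    [[0, 0, 0], [0, 0, 0], 0],
  ],
)

```text
clock: 11.58
position: [0.6168, -0.054, 0.0549]
ee_rot: [-0.0, 0.989, -0.145, 0.0]
contact_force: [0.1, 2.5, 0.1]
width: 0.0003
gripper_force: 1.2
```

```bash
python3 look.py w8 | cut -c1-700
```

```text
[-1.38988429 52.00073746] 0.05485284085392199 [0.06375982 2.49986583 0.13849721]
0 16 [(-60, 9), (-58, 10), (-56, 33), (-54, 87), (-52, 88), (-50, 87), (-48, 87), (-46, 87), (-44, 87), (-42, 87), (-40, 107), (-38, 149), (-36, 210), (-34, 222), (-32, 206), (-30, 206), (-28, 223), (-26, 223), (-24, 223), (-22, 223), (-20, 224), (-18, 224), (-16, 224), (-14, 208), (-12, 215), (-10, 225), (-8, 225), (-6, 225), (-4, 224), (-2, 225), (0, 224), (2, 225), (4, 208), (6, 224), (8, 225), (10, 225), (12, 226), (14, 226), (16, 227), (18, 227), (20, 227), (22, 212), (24, 227), (26, 228), (28, 228), (30, 227), (32, 227), (34, 227), (36, 227), (38, 96), (40, 22), (42, 19), (44, 23), (46, 89), (48, 89), (50, 87), (52, 22), (54, 38), (56, 90), (58, 90), (60, 82), (62, 24), (64, 25), (66, 
5 16 [(-60, 15), (-58, 12), (-56, 47), (-54, 90), (-52, 88), (-50, 88), (-48, 88), (-46, 89), (-44, 89), (-42, 89), (-40, 95), (-38, 150), (-36, 212), (-34, 222), (-32, 210), (-30, 214), (-28, 212), (-26, 213), (-24, 214), (-22, 213), (-20, 214), (-18, 213), (-16, 222), (-14, 211), (-12, 214), (-10, 214), (-8, 215), 
[... 383 characters left out ...]
-3 6 [(-60, 89), (-58, 89), (-56, 90), (-54, 90), (-52, 90), (-50, 89), (-48, 89), (-46, 225), (-44, 155), (-42, 220), (-40, 219), (-38, 206), (-36, 206), (-34, 223), (-32, 224), (-30, 223), (-28, 223), (-26, 223), (-24, 223), (-22, 224), (-20, 215), (-18, 207), (-16, 224), (-14, 224), (-12, 225), (-10, 225), (-8, 225), (-6, 224), (-4, 225), (-2, 224), (0, 208), (2, 222), (4, 226), (6, 225), (8, 226), (10, 226), (12, 226), (14, 227), (16, 226), (18, 227), (20, 217), (22, 227), (24, 227), (26, 228), (28, 228), (30, 228), (32, 227), (34, 228), (36, 231), (38, 45), (40, 32), (42, 32), (44, 39), (46, 88), (48, 89), (50, 87), (52, 19), (54, 38), (56, 89), (58, 89), (60, 87), (62, 31), (64, 30), (
```

Resistance of 2.5 N came within 1 mm of the expected place. I'll press slightly more to confirm, then check x and yaw.

drive_tool(
  rows=[
    [[0, 0, 0], [-0.014, -0.048, 0], 0],
    [[0, 0, 0], [-0.006, -0.02, 0], 0],
    [[0, 0, 0], [0, 0, 0], 0],
  ],
)

```text
clock: 12.0
position: [0.6168, -0.0542, 0.0549]
ee_rot: [-0.001, 0.989, -0.145, 0.0]
contact_force: [0.8, 5.1, 0.9]
width: 0.0001
gripper_force: 2.7
```

drive_tool(
  rows=[
    [[0, 0, 0], [0.058, 0.192, 0], 0],
    [[0, 0, 0], [0.23, 0.77, 0], 0],
    [[0, 0, 0], [0.4, 1.2, 3], 0],
    [[0, 0, 0], [0, 0, 4], 0],
    [[0, 0, 0], [0, 0, 0], 0],
  ],
)

```text
clock: 12.62
position: [0.6259, -0.0339, 0.1283]
ee_rot: [0.001, 0.989, -0.145, 0.004]
contact_force: [-0.7, 0.5, 0.1]
width: 0.0002
gripper_force: 0.0
```

```bash
cat > chk.py <<'E'
from fit import *
im=snap('wrist','w9.png');s=manip.get_state();print(rel(s['position']),s['position'][2],s['contact_force'])
def val(x,y,z):
    w=R@np.array([x,y])/1000+P;u=proj('wrist',np.r_[w,.04+z/1000]).astype(np.float32)
    return float(cv2.remap(im.mean(2).astype(np.float32),u[:1].reshape(1,1),u[1:].reshape(1,1),cv2.INTER_LINEAR)[0,0])
for y in(-30,-10,0,10,30):
    xs=np.arange(-20,26,1.);print('y',y,[(int(x),int(val(x,y,16))) for x in xs])
for x in(-5,0,5):
    print('x',x,[(int(y),int(val(x,y,16))) for y in list(range(-50,-28))+list(range(32,44))])
E
python3 chk.py
```

```text
[ 0.08312495 73.52985544] 0.1263216818811009 [-0.86647607  0.75872339 -0.72317812]
y -30 [(-20, 53), (-19, 51), (-18, 78), (-17, 151), (-16, 191), (-15, 198), (-14, 185), (-13, 161), (-12, 159), (-11, 194), (-10, 219), (-9, 221), (-8, 214), (-7, 210), (-6, 208), (-5, 207), (-4, 208), (-3, 208), (-2, 207), (-1, 208), (0, 208), (1, 215), (2, 220), (3, 215), (4, 210), (5, 208), (6, 208), (7, 208), (8, 207), (9, 207), (10, 208), (11, 213), (12, 212), (13, 164), (14, 124), (15, 141), (16, 152), (17, 188), (18, 231), (19, 236), (20, 236), (21, 237), (22, 236), (23, 235), (24, 235), (25, 237)]
y -10 [(-20, 88), (-19, 87), (-18, 105), (-17, 181), (-16, 233), (-15, 240), (-14, 240), (-13, 239), (-12, 238), (-11, 236), (-10, 230), (-9, 223), (-8, 215), (-7, 212), (-6, 217), (-5, 224), (-4, 224), (-3, 224), (-2, 223), (-1, 223), (0, 223), (1, 223), (2, 222), (3, 217), (4, 215), (5, 221), (6, 224), (7, 223), (8, 224), (9, 223), (10, 224), (11, 224), (12, 217), (13, 165), (14, 124), (15, 139), (16, 156), (17, 153), (18, 152), (19, 151), (20, 151), (21, 152), (22, 151), (23, 150), (24, 150), (25, 
[... 1997 characters left out ...]
 (-43, 88), (-42, 87), (-41, 113), (-40, 197), (-39, 233), (-38, 233), (-37, 231), (-36, 234), (-35, 233), (-34, 224), (-33, 214), (-32, 206), (-31, 206), (-30, 208), (-29, 219), (32, 227), (33, 227), (34, 227), (35, 227), (36, 228), (37, 228), (38, 229), (39, 206), (40, 135), (41, 128), (42, 101), (43, 93)]
x 5 [(-50, 89), (-49, 89), (-48, 88), (-47, 88), (-46, 89), (-45, 89), (-44, 89), (-43, 89), (-42, 88), (-41, 112), (-40, 197), (-39, 233), (-38, 234), (-37, 232), (-36, 232), (-35, 235), (-34, 231), (-33, 216), (-32, 205), (-31, 204), (-30, 208), (-29, 216), (32, 225), (33, 224), (34, 225), (35, 225), (36, 225), (37, 226), (38, 227), (39, 195), (40, 131), (41, 121), (42, 106), (43, 97)]
```

The lid edges are parallel to the rail at every station. There is no dark gap at the rail or the stop, and the push force rose from 2.5 to 5.1 N over 0.2 mm, so the slide is home.

```bash
python3 -c "
from rig import job
print(job.sign_off())"
```

```text
the job is handed in; nothing more can be done
None
```

I pushed the chamber slide flat along the rail and home against the end stop, checked it by force and camera, and handed the job in after about 13 s; no verdict came back.

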